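# Unclip the cover of a test unit

## Task

Take the cover off the white unit: hold the upright fin of its snap tab, press the tab inward until you feel it come up against its soft stop, and lift that end while keeping it pressed, then draw the cover out from under the hood at the other end. The catch is set differently on every unit, so go by feel, and force nothing: neither ram the tab into its stop nor tear it against the catch. Lay the cover gently in the shallow metal tray, flat and fin side up, let go of it, and leave the brass weight, the stamp and the timer alone.

Things in the scene. Friction and masses are not known exactly. Their poses are not given: they have to be found in the camera images.
- housing: White enclosure 136 x 96 mm (feet with screws add 19 mm at each end), walls 46 mm high, screwed to the bench. Origin: centre of its underside; z up; +x runs from the tab end to the hood end. The cover lies inside the walls with about 1 mm play all round, its underside on a seat 40 mm up. Damaged when the cover or its tab presses on it or its catch with more than 22 N.
- hood (a point): Middle of the inner edge of the hood on the housing's +x end, at the hood's underside, 46 mm above the bench and 56 mm from the housing's origin. The hood is 5 mm thick, 12 mm deep and spans the width; the cover's lugs reach 6 mm under it.
- catch_area (a point): Point fixed in the housing at its tab end (x = -57 mm, 31 mm up). Hidden here under the cover, a steel catch overlaps the tab's barb by 2.5 to 8.5 mm, set differently on each unit and not measured. Its rubber stop meets the tab 1 mm after the barb has come free and yields 1 mm per 8 N. The barb lies 1 mm under the catch and must rise 10 mm to be above it.
- fin (a point): Middle of the upright grey fin of the snap tab, on the cover's middle line, 52 mm from its origin towards -x at rest; moves with the tab. The fin is 12 x 12 mm in plan and stands 34 mm above the cover's top; this point is 22 mm above the cover's top (66 mm above the bench while the cover is on). Axes as the cover's. Pressing pushes it along +x, to the cover's middle; grip it across y. Nothing else is on top.
- tab (a joint): How far the snap tab is pressed inward, m: 0 at rest, 0.014 at the end of its own travel. The spring starts at 2 N and adds 0.5 N per mm.
- cover: Loose grey cover plate 112 x 82 x 4 mm, about 0.1 kg with its tab. Origin: mid underside; z up; x runs from the tab end (x = -62 mm) to the tips of two flat lugs (x = +62 mm). The tab's stem and 44 mm wide barb hang 16 mm below the underside at x = -60 to -46 mm, so on a flat surface the cover lies tilted by about 0.14 rad, its origin about 8 mm up.
- cover_front (a point): Middle of the cover plate's tab end, half-way up the plate, 60 mm from the cover's origin; 42 mm above the bench while the cover is on.
- tray: Open shallow metal tray, outside 180 x 125 mm, walls 4 mm thick and 16 mm high, floor 4 mm thick, fixed to the bench. Origin: centre of its underside; long side along x.
- weight_0: Brass check weight, 38 mm across, 41 mm high, loose bystander. Origin: centre of its underside.
- label_stamp: Stamp with turned handle, 24 x 40 x 59 mm, loose bystander. Origin: centre of its underside.
- count_timer: Flat white timer, 66 x 62 x 19 mm, loose bystander. Origin: centre of its underside.

How it is judged:
On the way, in this order (a step that is already met when the one before it is completed fails the run):
1. with the tab pressed in, the tab end of the cover is lifted at least 5 mm (value of joint tab above 0.0015 m and z of cover_front in the frame of housing above 0.047 m), for 0.05 s.
2. the cover is lifted off the housing (z of cover in the frame of housing above 0.06 m and contact force between cover and housing below 0.05 N), for 0.1 s.
At the end, for the whole second after the job is handed in: The cover lies still in the tray, fin side up and tilted no more than 0.27 rad, its origin less than 28 mm above the bench and within 35 mm of the tray's centre in plan, released by the gripper (horizontal distance between cover and tray below 0.035 m and height (world z) of cover below 0.028 m and angle between cover's own z axis and vertical below 0.27 rad and linear speed of cover below 0.02 m/s and contact force between cover and the fingers below 0.05 N); the robot touches nothing.
It fails at once if the cover or its tab is forced against the unit or its catch with more than 22 N (contact force between cover and housing above 22 N).
It fails at once if the cover is dropped or slammed into the tray (more than 25 N) (contact force between cover and tray above 25 N).
It fails at once if weight_0 is shoved or knocked over (distance of weight_0 from where it was at the start of the episode above 0.03 m or angle between weight_0's own z axis and vertical above 0.6 rad).
It fails at once if label_stamp is shoved or knocked over (distance of label_stamp from where it was at the start of the episode above 0.03 m or angle between label_stamp's own z axis and vertical above 0.6 rad).
It fails at once if count_timer is shoved or knocked over (distance of count_timer from where it was at the start of the episode above 0.03 m or angle between count_timer's own z axis and vertical above 0.6 rad).
It also fails if it takes over 61 s, if anything falls off the work surface, if the arm or the gripper's body presses on something with over 40 N, if the wrist force passes 120 N, or if a joint passes its speed limit or range.

## Robot

A 6-joint arm with a two-finger parallel gripper is mounted at the origin on a cart in front of the work surface, level with it; the furniture and walls round the work are solid. World frame = base frame: x ahead of the robot, y to its left, z up, the work surface at z = 0. Lengths are in m, angles in rad, forces in N, time in s.
With the tool pointing down it reaches from about 0.25 to 0.725 m from the base axis. Payload 4 kg.
Tool frame: the origin (TCP) lies midway between the tips of the shut fingers; the grasp point (between the pads) lies bot.pinch_z behind it (bot.pinch_z is the distance from the TCP to the grasp point, in m); z points along the fingers, y is the direction in which the jaws open and shut (so a half turn about z gives the same grasp; the last joint's range is limited). The gripper opens to 85 mm and grips with 20 to 120 N. Pads are 22 mm wide; open, the fingers measure 114 mm over their backs; the gripper's body (76 mm by 85 mm) begins 54 mm behind the grasp point. The pads swing forward as they close: fully open they stand 13 mm farther back than shut.
Start: joints at [1.193, 0.241, 0.005, 1.335, 0, 1.571], TCP at [0.184, 0.465, 0.209] pointing down, gripper open.
Joint ranges: [-2.72, 2.72], [-1.05, 1.87], [-1.09, 1.28], [-1.99, 2.15], [-1.42, 1.44], [-3.14, 3.14]. Speed limits (rad/s): [2.79, 2.79, 3.14, 3.14, 3.14, 3.14].

## Interface

Orientations are given as a unit quaternion [x, y, z, w].
In Python, from workcell import bot gives the robot as it stands. The module is installed in compiled form; this text tells all that it offers.
- The arm moves only by the tool move_arm, never from a script. Its argument "series" is a list that holds one entry, the list of rows, each a list of 7 numbers: the shift along the world's x, y, z in cm, then the turn, a rotation vector about the world's x, y, z in degrees, then the opening, from 0 (shut) to 1 (fully open). A call has exactly 5 rows; each row shifts and turns the pose as measured when the row begins; what a row does not reach is not made up. A row lasts 1/10 s, in which the tool goes at most 50 mm and 8.59 degrees, less where a joint would pass 70% of its speed; a pose out of reach is approached as far as the arm can. A call with a gripper value outside its range is refused whole. The fingers move at their own pace and stop on an object; the grip force is fixed at half the most. Time passes only in rows, so rows that do not move let the fingers close, or fill a call up. It gives the time, the measured TCP pose, the force and the opening at its end, in the units of the state.
- bot.get_obs(): the state, without advancing time (a new reading comes with each control period).
- bot.camera(name): name is "side" or "top"; returns (picture, depth): 384x512x3 uint8, red, green, blue; 384x512 float32, m along the optical axis (not along the pixel's ray), 0 where there is no reading.
- bot.camera_info(name): a dict with "vfov" (degrees; the focal length in pixels is half the picture's height over the tangent of half this angle, whatever the lens; pixels are square), "cx", "cy" (the principal point, pixels), "cam_to_world" (4x4, takes a point from camera to world coordinates). Camera axes: x right, y down, z forward; pixel columns grow to the right and rows downward; lengths in m; the calibration is good to about 2 mm. A picture is of the moment at which its call begins. camera_info takes no time and is no camera call.
- bot.job_done(): hands the job in, once; it reports no verdict.
Trained networks look in the newest picture that a camera, given by its name, has taken for a name from the list of things; names that differ only in an ending like _2 or _b are one class to them, and where a whole thing is asked for, a point or a joint stands for the part that bears it (a point fixed in the world has none). Each returns a list of dicts, best first, with "confidence" (0 to 1); they miss things now and then, are a little off and sometimes report something else, mostly with a low value. They report only what shows in the picture. A call takes as long as a camera call.
- bot.find_in(camera, target): "at" ([x, y, z] in m, in world coordinates, good to about 4 mm: the middle of the surface that is visible of it).
The state is a dict: "clock": time; "joint_pos": joint angles; "joint_vel": joint speeds; "tau": joint torques, N m; "eef_pos": TCP position; "tool_rot": TCP orientation; "ft_force": force on the tool from outside, world axes, zero at the start; "ft_torque": the same for the moment, N m; "grip_width": finger opening in m.
Only numpy, scipy, OpenCV 4.12 (cv2) and the standard library are available. Lean on these libraries where they do the work, as an engineer would, in place of code of your own. Each camera call takes 0.05 s, during which the arm holds its last target.

## Working session

There is one attempt and no reset: what is moved stays moved. The work goes in short steps, Python scripts to look and compute and a tool call to move; the robot and the scene stay as the last step left them, time stands still between calls to the robot, and variables do not carry over. Pictures are saved under pics/ and viewed, and the job is handed in when it is done.

Besides the shell and the picture viewer there is one more tool, called after "Call:" as a command line: name --argument value ..., lists and objects as JSON in quotes. move_arm: Moves the arm, as the interface text tells. Its arguments: {"type":"object","properties":{"series":{"type":"array","items":{"type":"array","items":{"type":"array","items":{"type":"number"}}}}},"required":["series"]}

```bash
mkdir -p pics
python3 - <<'E'
from workcell import bot
import cv2,numpy as np
o=bot.get_obs();print({k:np.round(v,3).tolist() for k,v in o.items()},bot.pinch_z)
for c in ("side","top"):
    p,d=bot.camera(c);cv2.imwrite(f"pics/{c}0.png",p[:,:,::-1]);np.save(c+"d.npy",d)
    i=bot.camera_info(c);print(c,i['vfov'],i['cx'],i['cy'],np.round(i['cam_to_world'],3).tolist())
    np.savez(c+".npz",d=d,p=p,v=i['vfov'],cx=i['cx'],cy=i['cy'],T=i['cam_to_world'])
    for n in ("housing","fin","cover","tray","weight_0","label_stamp","count_timer"):
        r=bot.find_in(c,n)
        print(n,[(np.round(x['at'],3).tolist(),round(x['confidence'],2)) for x in r[:3]])
print(bot.get_obs()['clock'])
E
```

```text
{'clock': 0.0, 'joint_pos': [1.193, 0.241, 0.004, 1.335, 0.0, 1.571], 'joint_vel': [0.001, -0.002, -0.0, -0.002, -0.001, -0.002], 'tau': [-0.0, -37.232, 25.241, 0.017, 0.0, -0.0], 'eef_pos': [0.184, 0.464, 0.208], 'tool_rot': [0.188, 0.982, -0.001, -0.0], 'ft_force': [0.023, 0.042, -0.74], 'ft_torque': [-0.016, -0.016, -0.031], 'grip_width': 0.085} 0.0187
side 53.89063582868456 248.40244303309726 193.4745723001444 [[-0.976, -0.128, 0.178, 0.427], [-0.219, 0.559, -0.799, 0.826], [0.003, -0.819, -0.574, 0.671], [0.0, 0.0, 0.0, 1.0]]
housing [([0.577, 0.191, 0.035], 0.86)]
fin []
cover [([0.573, 0.156, 0.045], 0.93)]
tray [([0.505, -0.178, 0.001], 0.74)]
weight_0 [([0.732, 0.026, 0.026], 0.64)]
label_stamp [([0.709, 0.215, 0.016], 0.66)]
count_timer [([0.74, -0.173, 0.017], 0.66), ([0.574, 0.19, 0.034], 0.56)]
top 42.455669770566416 260.72022335013446 194.78568310811562 [[-0.03, -0.982, 0.185, 0.433], [-1.0, 0.031, 0.001, -0.024], [-0.007, -0.185, -0.983, 1.079], [0.0, 0.0, 0.0, 1.0]]
housing [([0.584, 0.139, 0.045], 0.93)]
fin []
cover [([0.576, 0.148, 0.041], 0.83)]
tray [([0.504, -0.181, 0.004], 0.79)]
weight_0 [([0.726, 0.013, 0.025], 0.79)]
label_stamp [([0.707, 0.206, 0.02], 0.78)]
count_timer [([0.74, -0.187, 0.016], 0.73), ([0.502, -0.178, 0.002], 0.56)]
0.8
```

View pics/side0.png

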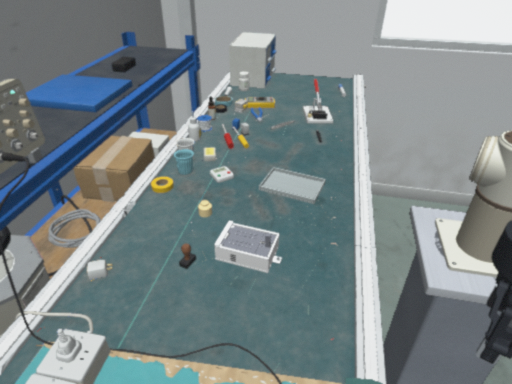

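View pics/top0.png

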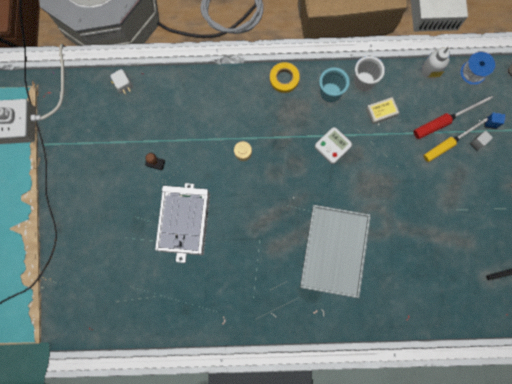

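Run:
```python
import cv2
a=cv2.imread("pics/side0.png")[210:280,200:300];b=cv2.imread("pics/top0.png")[175:270,140:225]
cv2.imwrite("pics/z1.png",cv2.resize(a,None,fx=7,fy=7,interpolation=cv2.INTER_CUBIC))
cv2.imwrite("pics/z2.png",cv2.resize(b,None,fx=6,fy=6,interpolation=cv2.INTER_CUBIC))
```

```text
(no output)
```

View pics/z1.png

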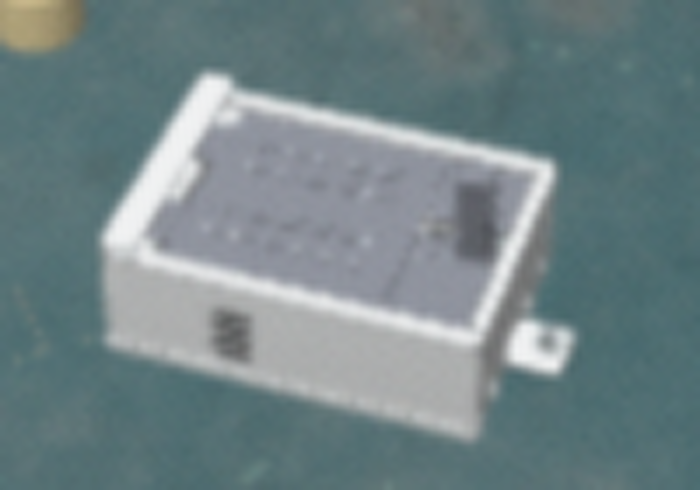

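View pics/z2.png

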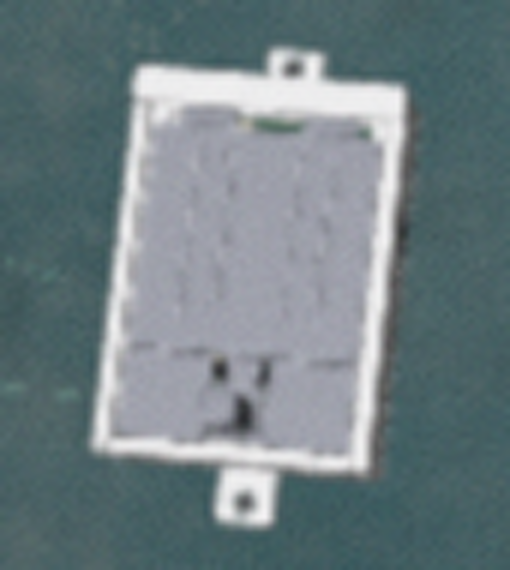

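```bash
cat > h.py <<'E'
import numpy as np
def load(c):
    z=np.load(c+".npz");d=z['d'];H,W=d.shape;f=H/2/np.tan(np.radians(z['v'])/2)
    u,v=np.meshgrid(np.arange(W),np.arange(H))
    P=np.stack([(u-z['cx'])/f*d,(v-z['cy'])/f*d,d,np.ones_like(d)],-1)@z['T'].T
    return P[...,:3],d>0,z['p']
E
python3 - <<'E'
from h import *
import cv2
for c in("top","side"):
    P,ok,p=load(c)
    m=ok&(abs(P[...,0]-.57)<.12)&(abs(P[...,1]-.155)<.12)
    for lo,hi in((.052,.065),(.065,.075),(.075,.09),(.042,.049),(.038,.043),(.02,.04)):
        s=m&(P[...,2]>lo)&(P[...,2]<hi)
        if s.sum(): q=P[s];print(c,lo,hi,s.sum(),np.round(q.mean(0),4),np.round(q.min(0),3),np.round(q.max(0),3))
    # white pixels above .035
    w=m&(P[...,2]>.037)
    r=cv2.minAreaRect((P[w][:,:2]*1000).astype(np.float32));print(r)
    w=ok&(P[...,2]>.052)&m
    v,u=np.where(w);print(list(zip(u,v,np.round(P[w],3).tolist()))[:60])
    t=ok&(abs(P[...,0]-.5)<.13)&(abs(P[...,1]+.18)<.11)
    for lo,hi in((.008,.03),(.012,.03)):
        s=t&(P[...,2]>lo)&(P[...,2]<hi)
        if s.sum()>5:print("tray",s.sum(),P[s].mean(0),cv2.minAreaRect((P[s][:,:2]*1000).astype(np.float32)))
E
```

```text
top 0.052 0.065 51 [0.6192 0.1413 0.0541] [0.51  0.097 0.052] [0.649 0.182 0.065]
top 0.065 0.075 13 [0.528  0.1492 0.0727] [0.522 0.146 0.065] [0.534 0.154 0.075]
top 0.075 0.09 28 [0.5284 0.1525 0.0777] [0.523 0.147 0.075] [0.534 0.158 0.081]
top 0.042 0.049 1927 [0.5775 0.1463 0.0444] [0.508 0.091 0.042] [0.652 0.201 0.049]
top 0.038 0.043 1052 [0.5785 0.1458 0.0414] [0.508 0.092 0.038] [0.641 0.198 0.043]
top 0.02 0.04 329 [0.5691 0.137  0.0352] [0.509 0.091 0.02 ] [0.642 0.199 0.04 ]
((580.910888671875, 146.55789184570312), (97.03050231933594, 136.23924255371094), 83.3319091796875)
[(np.int64(164), np.int64(187), [0.649, 0.181, 0.054]), (np.int64(165), np.int64(187), [0.649, 0.179, 0.054]), (np.int64(183), np.int64(187), [0.648, 0.141, 0.053]), (np.int64(164), np.int64(188), [0.647, 0.182, 0.053]), (np.int64(165), np.int64(188), [0.647, 0.18, 0.053]), (np.int64(171), np.int64(188), [0.647, 0.167, 0.053]), (np.int64(175), np.int64(188), [0.646, 0.158, 0.052]), (np.int64(178), np.int64(188), [0.646, 0.152, 0.054]), (np.int64(181), np.int64(188), [0.646, 0.146, 0.052]), (np.int64(1
[... 6566 characters left out ...]
, 0.163, 0.052]), (np.int64(265), np.int64(238), [0.535, 0.158, 0.069]), (np.int64(266), np.int64(238), [0.532, 0.157, 0.068]), (np.int64(267), np.int64(238), [0.53, 0.156, 0.068]), (np.int64(268), np.int64(238), [0.528, 0.157, 0.07]), (np.int64(269), np.int64(238), [0.525, 0.158, 0.071]), (np.int64(270), np.int64(238), [0.523, 0.155, 0.069]), (np.int64(265), np.int64(239), [0.535, 0.157, 0.065])]
tray 396 [ 0.50807151 -0.1741657   0.01348012] ((507.9422607421875, -179.17904663085938), (132.01148986816406, 180.20977783203125), 78.07462310791016)
tray 261 [ 0.5081673  -0.17653413  0.01522463] ((507.87860107421875, -179.4835662841797), (131.3873748779297, 180.2043914794922), 78.08988189697266)
```

Call:
move_arm --series '[[[3.4,-3.1,0,0,0,3,0.4],[3.4,-3.1,0,0,0,3,0.4],[3.4,-3.1,0,0,0,3,0.4],[3.4,-3.1,0,0,0,3,0.4],[3.4,-3.1,0,0,0,3,0.4]]]'

```text
clock: 1.3
eef_pos: [0.3552, 0.3094, 0.2094]
tool_rot: [0.045, 0.999, 0.002, 0.0]
ft_force: [0.6, 1.5, -0.1]
grip_width: 0.0343
```

Call:
move_arm --series '[[[3.4,-3.1,-0.5,0,0,0,0.4],[3.4,-3.1,-0.5,0,0,0,0.4],[3.4,-3.1,-0.5,0,0,0,0.4],[3.4,-3.1,-0.5,0,0,0,0.4],[0,0,0,0,0,0,0.4]]]'

```text
clock: 1.8
eef_pos: [0.5002, 0.176, 0.1896]
tool_rot: [0.048, 0.999, 0.003, 0.003]
ft_force: [-0.9, 0.3, -0.8]
grip_width: 0.0342
```

```bash
cat > st.py <<'E'
from workcell import bot
import numpy as np
from scipy.spatial.transform import Rotation as R
o=bot.get_obs();r=R.from_quat(o['tool_rot']);M=r.as_matrix()
print(round(o['clock'],2),np.round(o['eef_pos'],4),"jaw deg",np.degrees(np.arctan2(M[1,1],M[0,1])),"z",np.round(M[:,2],4),"F",np.round(o['ft_force'],2),"w",round(float(o['grip_width']),4),"q",np.round(o['joint_pos'],2))
E
python3 st.py
```

```text
1.8 [0.5002 0.176  0.1896] jaw deg 84.473804393796 z [ 0.0053  0.0049 -1.    ] F [-0.92  0.31 -0.77] w 0.0342 q [0.34 0.3  0.04 1.3  0.   0.43]
```

Call:
move_arm --series '[[[1.4,-1.2,-2.5,-0.3,0.3,-1.2,0.4],[1.5,-1.15,-2.5,0,0,0,0.4],[0,0,-3,0,0,0,0.4],[0,0,0,0,0,0,0.4],[0,0,0,0,0,0,0.4]]]'

```text
clock: 2.3
eef_pos: [0.531, 0.1518, 0.1091]
tool_rot: [0.061, 0.998, 0.001, 0.001]
ft_force: [0.4, -0.1, 0.4]
grip_width: 0.0341
```

```bash
python3 st.py
python3 - <<'E'
from workcell import bot
import cv2,numpy as np
for c in ("side","top"):
    p,d=bot.camera(c);i=bot.camera_info(c)
    np.savez(c+".npz",d=d,p=p,v=i['vfov'],cx=i['cx'],cy=i['cy'],T=i['cam_to_world'])
    a=p[190:280,190:310] if c=="side" else p[165:275,120:240]
    cv2.imwrite(f"pics/{c}1.png",cv2.resize(a[:,:,::-1],None,fx=5,fy=5,interpolation=cv2.INTER_CUBIC))
E
```

```text
2.3 [0.531  0.1518 0.1091] jaw deg 83.05108199418049 z [ 0.0022  0.0018 -1.    ] F [ 0.38 -0.13  0.36] w 0.0341 q [ 0.28  0.4  -0.03  1.13  0.    0.4 ]
```

View pics/side1.png

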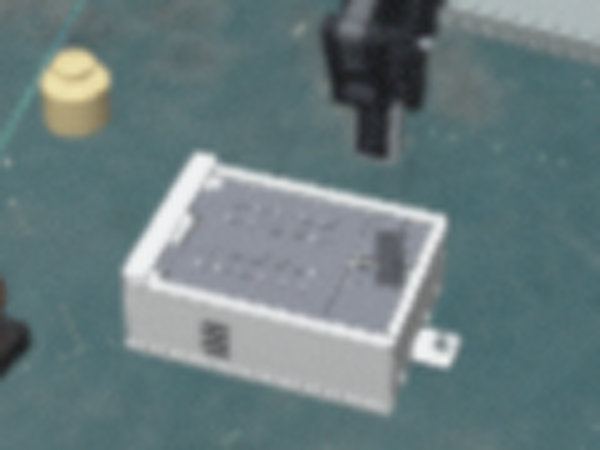

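View pics/top1.png

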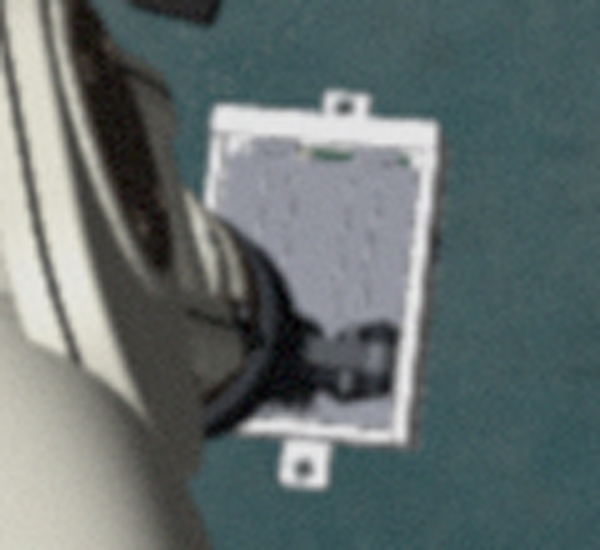

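Call:
move_arm --series '[[[-0.2,0.07,-2.0,-0.1,0.1,0.2,0.4],[0,0,-2.0,0,0,0,0.4],[0,0,-1.3,0,0,0,0.22],[0,0,0,0,0,0,0.22],[0,0,0,0,0,0,0.22]]]'

```text
clock: 2.9
eef_pos: [0.5341, 0.1573, 0.0654]
tool_rot: [0.056, 0.998, 0.003, 0.009]
ft_force: [0.5, -0.0, -0.1]
grip_width: 0.0184
```

```bash
python3 st.py
python3 - <<'E'
from workcell import bot
import cv2,numpy as np
for c in ("side",):
    p,d=bot.camera(c);i=bot.camera_info(c)
    np.savez(c+".npz",d=d,p=p,v=i['vfov'],cx=i['cx'],cy=i['cy'],T=i['cam_to_world'])
    a=p[190:280,190:310]
    cv2.imwrite(f"pics/{c}2.png",cv2.resize(a[:,:,::-1],None,fx=5,fy=5,interpolation=cv2.INTER_CUBIC))
E
```

```text
2.9 [0.5341 0.1573 0.0654] jaw deg 83.54463026805202 z [ 0.0175  0.0054 -0.9998] F [ 0.49 -0.   -0.08] w 0.0184 q [ 0.29  0.44 -0.1   1.01  0.    0.4 ]
```

View pics/side2.png

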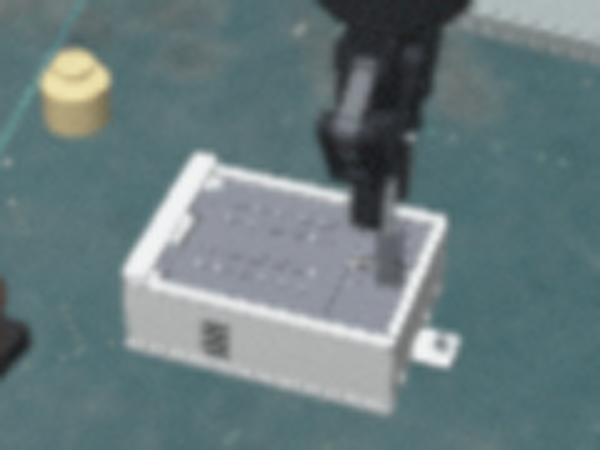

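Call:
move_arm --series '[[[0,0,0,0,0,0,0.4],[0,0,0,0,0,0,0.4],[-0.4,-0.4,0,-0.3,0.9,0,0.4],[0,0,0,0,0,0,0.4],[0,0,0,0,0,0,0.4]]]'

```text
clock: 3.45
eef_pos: [0.5322, 0.1539, 0.0694]
tool_rot: [0.056, 0.998, 0.001, 0.003]
ft_force: [-0.2, 0.4, -0.2]
grip_width: 0.034
```

```bash
python3 st.py
```

```text
3.45 [0.5322 0.1539 0.0694] jaw deg 83.55587039371832 z [ 0.0068  0.0016 -1.    ] F [-0.15  0.41 -0.24] w 0.034 q [ 0.28  0.44 -0.09  1.03 -0.    0.39]
```

Call:
move_arm --series '[[[-0.3,-0.1,-0.6,0,0.3,0,0.4],[0,0,-0.6,0,0,0,0.4],[0,0,0,0,0,0,0.4],[0,0,0,0,0,0,0.4],[0,0,0,0,0,0,0.4]]]'

```text
clock: 3.95
eef_pos: [0.5282, 0.1524, 0.0554]
tool_rot: [0.056, 0.998, 0.001, -0.0]
ft_force: [-0.6, -0.2, -0.3]
grip_width: 0.0339
```

```bash
python3 st.py
```

```text
3.95 [0.5282 0.1524 0.0554] jaw deg 83.53504111892295 z [-8.0e-04  1.1e-03 -1.0e+00] F [-0.63 -0.17 -0.33] w 0.0339 q [ 0.28  0.45 -0.11  1.01  0.    0.39]
```

Call:
move_arm --series '[[[0.05,0,-0.4,0,0,0,0.4],[0,0,0,0,0,0,0.25],[0,0,0,0,0,0,0.25],[0,0,0,0,0,0,0.2],[0,0,0,0,0,0,0.2]]]'

```text
clock: 4.45
eef_pos: [0.529, 0.1526, 0.0513]
tool_rot: [0.056, 0.998, 0.001, -0.0]
ft_force: [-0.4, 0.3, -0.1]
grip_width: 0.0173
```

```bash
python3 st.py
python3 - <<'E'
from workcell import bot
import cv2,numpy as np
for c in ("side",):
    p,d=bot.camera(c);i=bot.camera_info(c)
    np.savez(c+".npz",d=d,p=p,v=i['vfov'],cx=i['cx'],cy=i['cy'],T=i['cam_to_world'])
    a=p[200:280,215:305]
    cv2.imwrite(f"pics/{c}3.png",cv2.resize(a[:,:,::-1],None,fx=7,fy=7,interpolation=cv2.INTER_CUBIC))
E
```

```text
4.45 [0.529  0.1526 0.0513] jaw deg 83.54297861396056 z [-3.0e-04  1.3e-03 -1.0e+00] F [-0.42  0.3  -0.05] w 0.0173 q [ 0.28  0.46 -0.12  1.    0.    0.39]
```

View pics/side3.png

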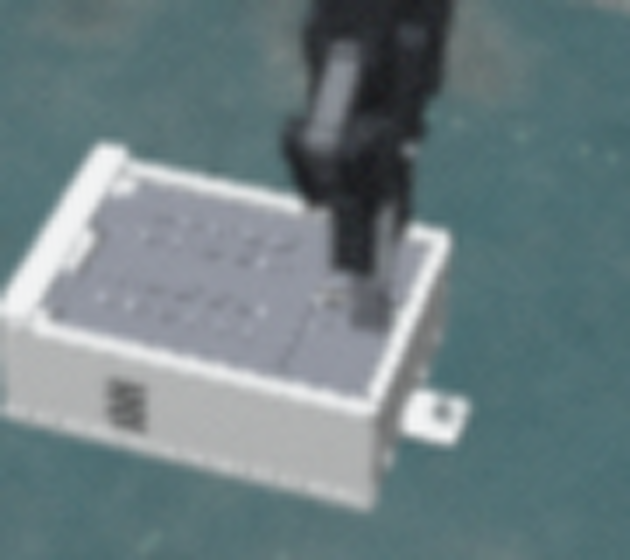

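Run:
```python
from h import *
P,ok,p=load("side")
m=ok&(abs(P[...,0]-.529)<.03)&(abs(P[...,1]-.1525)<.04)&(P[...,2]>.048)&(P[...,2]<.1)
v,u=np.where(m)
for vv in range(v.min(),v.max()+1):
    s=v==vv
    if s.any(): print(vv,u[s].min(),u[s].max(),[tuple((P[vv,k]*1000).astype(int)) for k in u[s]][::2])
```

```text
224 274 274 [(np.int64(517), np.int64(137), np.int64(99))]
226 272 273 [(np.int64(521), np.int64(142), np.int64(96))]
227 272 273 [(np.int64(521), np.int64(143), np.int64(94))]
228 272 273 [(np.int64(521), np.int64(143), np.int64(90))]
229 272 273 [(np.int64(520), np.int64(144), np.int64(88))]
230 272 273 [(np.int64(520), np.int64(143), np.int64(85))]
231 262 273 [(np.int64(540), np.int64(168), np.int64(98)), (np.int64(520), np.int64(144), np.int64(82))]
232 262 273 [(np.int64(541), np.int64(165), np.int64(93)), (np.int64(521), np.int64(167), np.int64(98)), (np.int64(520), np.int64(144), np.int64(79))]
233 262 272 [(np.int64(540), np.int64(167), np.int64(91)), (np.int64(535), np.int64(172), np.int64(97)), (np.int64(524), np.int64(167), np.int64(94)), (np.int64(520), np.int64(162), np.int64(91))]
234 262 271 [(np.int64(539), np.int64(173), np.int64(94)), (np.int64(534), np.int64(172), np.int64(94)), (np.int64(529), np.int64(176), np.int64(98)), (np.int64(525), np.int64(175), np.int64(98)), (np.int64(521), np.int64(168), np.int64(93))]
235 262 271 [(np.int64(540), np.int64(167), np.int
[... 1291 characters left out ...]
4(534), np.int64(158), np.int64(59)), (np.int64(529), np.int64(155), np.int64(58)), (np.int64(524), np.int64(157), np.int64(61)), (np.int64(514), np.int64(141), np.int64(49))]
242 265 270 [(np.int64(534), np.int64(154), np.int64(53)), (np.int64(529), np.int64(157), np.int64(56)), (np.int64(524), np.int64(158), np.int64(58))]
243 265 270 [(np.int64(534), np.int64(156), np.int64(52)), (np.int64(529), np.int64(156), np.int64(53)), (np.int64(524), np.int64(156), np.int64(54))]
244 266 269 [(np.int64(531), np.int64(157), np.int64(49)), (np.int64(526), np.int64(157), np.int64(51))]
245 268 269 [(np.int64(526), np.int64(158), np.int64(48))]
254 269 269 [(np.int64(519), np.int64(187), np.int64(48))]
```

Call:
move_arm --series '[[[0,0,-0.35,0,0,0,0.2],[0,0,0,0,0,0,0.18],[0,0,0,0,0,0,0.18],[0,0,0,0,0,0,0.16],[0,0,0,0,0,0,0.16]]]'

```text
clock: 5.0
eef_pos: [0.5291, 0.1526, 0.0476]
tool_rot: [0.056, 0.998, 0.001, -0.0]
ft_force: [1.4, -0.2, 0.3]
grip_width: 0.0133
```

```bash
python3 st.py
```

```text
5.0 [0.5291 0.1526 0.0476] jaw deg 83.54109688230777 z [-1.0e-04  1.3e-03 -1.0e+00] F [ 1.37 -0.25  0.26] w 0.0133 q [ 0.28  0.46 -0.12  0.99  0.    0.39]
```

Call:
move_arm --series '[[[0,0,0,0,0,0,0.14],[0,0,0,0,0,0,0.14],[0,0,0,0,0,0,0.13],[0,0,0,0,0,0,0.13],[0,0,0,0,0,0,0.13]]]'

```text
clock: 5.5
eef_pos: [0.5291, 0.1524, 0.0476]
tool_rot: [0.056, 0.998, 0.001, -0.0]
ft_force: [-0.9, 0.6, -0.2]
grip_width: 0.0115
```

```bash
python3 st.py
```

```text
5.5 [0.5291 0.1524 0.0476] jaw deg 83.52651745294247 z [-1.0e-04  1.2e-03 -1.0e+00] F [-0.95  0.58 -0.18] w 0.0115 q [ 0.28  0.46 -0.12  0.99  0.    0.39]
```

Call:
move_arm --series '[[[0,0,0,0,0,0,0.1],[0,0,0,0,0,0,0.05],[0,0,0,0,0,0,0],[0,0,0,0,0,0,0],[0,0,0,0,0,0,0]]]'

```text
clock: 6.0
eef_pos: [0.5291, 0.1524, 0.0478]
tool_rot: [0.056, 0.998, 0.001, -0.0]
ft_force: [-0.2, 0.3, 0.1]
grip_width: 0.0096
```

```bash
python3 st.py
```

```text
6.0 [0.5291 0.1524 0.0478] jaw deg 83.52840619856303 z [ 0.      0.0012 -1.    ] F [-0.22  0.25  0.13] w 0.0096 q [ 0.28  0.46 -0.12  0.99  0.    0.39]
```

Call:
move_arm --series '[[[0.1,-0.012,0,0,0,0,0],[0.1,-0.012,0,0,0,0,0],[0,0,0,0,0,0,0],[0,0,0,0,0,0,0],[0,0,0,0,0,0,0]]]'

```text
clock: 6.5
eef_pos: [0.5298, 0.1524, 0.0478]
tool_rot: [0.056, 0.998, 0.001, -0.001]
ft_force: [-0.1, 1.0, -0.1]
grip_width: 0.0093
```

```bash
cat > f.py <<'E'
from workcell import bot
import numpy as np
F=[];P=[]
for k in range(6):
    o=bot.get_obs();F.append(o['ft_force']);P.append(o['eef_pos'])
    if k<5: bot.camera("side")
F=np.array(F);P=np.array(P);u=np.array([.9932,-.1167,0]);l=np.array([.1167,.9932,0])
d=P.mean(0)-[.5291,.1524,.0478]
print(round(o['clock'],2),"d_mm along/lat/z",np.round([d@u*1e3,d@l*1e3,d[2]*1e3],2),"F along",np.round(F@u,1),"mean",np.round([(F@u).mean(),(F@l).mean(),F[:,2].mean()],2),"w",round(float(o['grip_width']),4))
E
python3 f.py
```

```text
6.75 d_mm along/lat/z [ 0.74  0.05 -0.01] F along [-0.2 -0.7 -0.8 -1.5 -1.7 -0.8] mean [-0.96  0.18  1.18] w 0.0094
```

Call:
move_arm --series '[[[0.15,-0.018,0,0,0,0,0],[0,0,0,0,0,0,0],[0.15,-0.018,0,0,0,0,0],[0,0,0,0,0,0,0],[0,0,0,0,0,0,0]]]'

```text
clock: 7.25
eef_pos: [0.5316, 0.1522, 0.0478]
tool_rot: [0.056, 0.998, 0.001, -0.003]
ft_force: [-2.7, -0.2, 2.7]
grip_width: 0.0093
```

```bash
python3 f.py
```

```text
7.5 d_mm along/lat/z [ 2.54  0.04 -0.02] F along [-2.6 -2.3 -3.7 -3.2 -2.7 -2.4] mean [-2.84 -0.1   3.15] w 0.0093
```

Call:
move_arm --series '[[[0.15,-0.018,0,0,0,0,0],[0,0,0,0,0,0,0],[0.15,-0.018,0,0,0,0,0],[0,0,0,0,0,0,0],[0,0,0,0,0,0,0]]]'

```text
clock: 8.0
eef_pos: [0.5338, 0.1518, 0.0477]
tool_rot: [0.056, 0.998, 0.001, -0.004]
ft_force: [-4.2, 0.4, 4.2]
grip_width: 0.0091
```

```bash
python3 f.py; python3 st.py
```

```text
8.25 d_mm along/lat/z [ 4.79 -0.01 -0.05] F along [-4.2 -3.7 -4.1 -5.5 -4.1 -4.3] mean [-4.31 -0.1   3.69] w 0.0093
8.25 [0.5339 0.1518 0.0477] jaw deg 83.58673904570566 z [-0.007   0.0021 -1.    ] F [-4.29  0.49  3.64] w 0.0093 q [ 0.27  0.47 -0.1   1.    0.    0.39]
```

Call:
move_arm --series '[[[0.12,-0.014,0,0,0,0,0],[0,0,0,0,0,0,0],[0,0,0,0,0,0,0],[0,0,0,0,0,0,0],[0,0,0,0,0,0,0]]]'

```text
clock: 8.75
eef_pos: [0.5347, 0.1517, 0.0478]
tool_rot: [0.056, 0.998, 0.001, -0.004]
ft_force: [-4.3, 0.2, 3.7]
grip_width: 0.0094
```

```bash
python3 f.py
```

```text
9.0 d_mm along/lat/z [ 5.6  -0.01 -0.05] F along [-4.3 -3.7 -5.  -5.  -3.7 -3.9] mean [-4.28 -0.15  3.95] w 0.0096
```

Call:
move_arm --series '[[[0.12,-0.014,0,0,0,0,0],[0,0,0,0,0,0,0],[0,0,0,0,0,0,0],[0,0,0,0,0,0,0],[0,0,0,0,0,0,0]]]'

```text
clock: 9.5
eef_pos: [0.5355, 0.1516, 0.0477]
tool_rot: [0.056, 0.998, 0.001, -0.004]
ft_force: [-4.5, 0.7, 4.9]
grip_width: 0.0093
```

```bash
python3 f.py
```

```text
9.75 d_mm along/lat/z [ 6.46 -0.02 -0.07] F along [-4.6 -4.8 -5.  -5.3 -4.5 -4.9] mean [-4.86 -0.17  4.31] w 0.0094
```

Call:
move_arm --series '[[[0.12,-0.014,0,0,0,0,0],[0,0,0,0,0,0,0],[0,0,0,0,0,0,0],[0,0,0,0,0,0,0],[0,0,0,0,0,0,0]]]'

```text
clock: 10.25
eef_pos: [0.536, 0.1515, 0.0477]
tool_rot: [0.056, 0.998, 0.001, -0.005]
ft_force: [-5.0, 1.0, 4.7]
grip_width: 0.0093
```

```bash
python3 f.py
```

```text
10.5 d_mm along/lat/z [ 6.96 -0.03 -0.07] F along [-5.1 -5.4 -5.4 -4.5 -5.9 -5.4] mean [-5.3  -0.02  4.59] w 0.0098
```

Call:
move_arm --series '[[[0.12,-0.014,0,0,0,0,0],[0,0,0,0,0,0,0],[0,0,0,0,0,0,0],[0,0,0,0,0,0,0],[0,0,0,0,0,0,0]]]'

```text
clock: 11.0
eef_pos: [0.536, 0.1516, 0.0477]
tool_rot: [0.056, 0.998, 0.001, -0.006]
ft_force: [-4.5, 0.8, 3.5]
grip_width: 0.0095
```

```bash
python3 f.py
```

```text
11.25 d_mm along/lat/z [ 6.92 -0.02 -0.06] F along [-4.6 -5.2 -5.2 -5.3 -5.3 -5.1] mean [-5.12 -0.35  4.27] w 0.0092
```

Call:
move_arm --series '[[[0,0,0,0,0,0,0],[0,0,0,0,0,0,0],[0,0,0,0,0,0,0],[0,0,0,0,0,0,0],[0.1,-0.012,0,0,0,0,0]]]'

```text
clock: 11.75
eef_pos: [0.5364, 0.1515, 0.0477]
tool_rot: [0.056, 0.998, 0.001, -0.007]
ft_force: [-5.3, 0.4, 3.6]
grip_width: 0.0094
```

```bash
python3 f.py; python3 st.py
```

```text
12.0 d_mm along/lat/z [ 7.44 -0.03 -0.06] F along [-5.3 -5.6 -4.9 -5.2 -4.8 -5. ] mean [-5.13 -0.15  4.52] w 0.0093
12.0 [0.5364 0.1515 0.0477] jaw deg 83.62696320041485 z [-0.0135  0.003  -0.9999] F [-5.06  0.03  3.66] w 0.0093 q [ 0.27  0.48 -0.09  1.02  0.01  0.38]
```

Call:
move_arm --series '[[[0,0,0,0,0,0,0],[0,0,0,0,0,0,0],[0,0,0,0,0,0,0],[0,0,0,0,0,0,0],[0.12,-0.014,0,0,0,0,0]]]'

```text
clock: 12.5
eef_pos: [0.5367, 0.1515, 0.0477]
tool_rot: [0.055, 0.998, 0.001, -0.008]
ft_force: [-7.0, 0.9, 6.6]
grip_width: 0.0094
```

```bash
python3 f.py
```

```text
12.75 d_mm along/lat/z [ 7.54 -0.02 -0.05] F along [-7.  -6.5 -6.5 -6.3 -6.8 -4.8] mean [-6.33  0.06  5.91] w 0.0092
```

Call:
move_arm --series '[[[0,0,0,0,0,0,0],[0,0,0,0,0,0,0],[0,0,0,0,0,0,0],[0,0,0,0,0,0,0],[0.12,-0.014,0,0,0,0,0]]]'

```text
clock: 13.25
eef_pos: [0.5366, 0.1515, 0.0477]
tool_rot: [0.055, 0.998, 0.001, -0.009]
ft_force: [-7.6, 0.4, 7.0]
grip_width: 0.0097
```

```bash
python3 f.py;python3 st.py
```

```text
13.5 d_mm along/lat/z [ 7.49 -0.03 -0.06] F along [-7.6 -7.  -5.6 -5.9 -5.7 -6.5] mean [-6.38 -0.49  5.32] w 0.0098
13.5 [0.5365 0.1515 0.0478] jaw deg 83.65069224826537 z [-0.0178  0.0035 -0.9998] F [-6.56  0.33  4.99] w 0.0098 q [ 0.27  0.48 -0.08  1.02  0.01  0.38]
```

Call:
move_arm --series '[[[0,0,0,0,0,0,0],[0,0,0,0,0,0,0],[0,0,0,0,0,0,0],[0,0,0,0,0,0,0],[0.22,-0.026,0,0,-0.3,0,0]]]'

```text
clock: 14.0
eef_pos: [0.5371, 0.1515, 0.0477]
tool_rot: [0.055, 0.998, 0.002, -0.008]
ft_force: [-9.9, 1.1, 7.8]
grip_width: 0.0094
```

```bash
python3 f.py;python3 st.py
```

```text
14.25 d_mm along/lat/z [ 7.76 -0.02 -0.08] F along [-10.   -8.3  -6.9  -7.7  -8.3  -6.8] mean [-8.   -0.23  6.84] w 0.0095
14.25 [0.5367 0.1515 0.0477] jaw deg 83.67646825766818 z [-0.016   0.0039 -0.9999] F [-6.79  0.04  6.18] w 0.0095 q [ 0.27  0.48 -0.08  1.02  0.01  0.38]
```

Call:
move_arm --series '[[[0.12,-0.014,0,0,0,0,0],[0.14,-0.016,0.2,0.1,0.9,0,0],[0.14,-0.016,0.2,0.1,0.9,0,0],[0.12,-0.014,0,0,0,0,0],[0.12,-0.014,0,0,0,0,0]]]'

```text
clock: 14.75
eef_pos: [0.5362, 0.1506, 0.0495]
tool_rot: [0.054, 0.998, 0.002, -0.031]
ft_force: [-8.5, 1.5, 4.3]
grip_width: 0.0093
```

```bash
python3 f.py;python3 st.py
```

```text
15.0 d_mm along/lat/z [ 7.23 -0.94  1.68] F along [-8.6 -7.6 -8.6 -7.7 -6.7 -7. ] mean [-7.68  0.27  3.88] w 0.0093
15.0 [0.5362 0.1506 0.0495] jaw deg 83.76608314005125 z [-0.0623  0.0069 -0.998 ] F [-7.03  0.39  3.63] w 0.0093 q [ 0.26  0.51 -0.03  1.09  0.02  0.37]
```

Call:
move_arm --series '[[[0.13,0.03,0.2,0,-0.2,0,0],[0.13,0.01,0.2,0,-0.2,0,0],[0.13,-0.01,0,0,-0.2,0,0],[0.13,-0.015,0,0,-0.2,0,0],[0.13,-0.015,0,0,-0.2,0,0]]]'

```text
clock: 15.5
eef_pos: [0.5365, 0.1505, 0.0501]
tool_rot: [0.054, 0.998, 0.001, -0.029]
ft_force: [-7.9, 1.9, 4.1]
grip_width: 0.0095
```

```bash
python3 f.py;python3 st.py
```

```text
15.75 d_mm along/lat/z [ 7.52 -0.98  2.22] F along [-8.  -6.9 -7.  -7.4 -7.5 -7.7] mean [-7.43  0.48  3.5 ] w 0.0098
15.75 [0.5364 0.1505 0.05  ] jaw deg 83.85239255179768 z [-0.058   0.006  -0.9983] F [-7.61  1.45  3.06] w 0.0098 q [ 0.26  0.51 -0.03  1.08  0.02  0.37]
```

Call:
move_arm --series '[[[0.13,0.02,0.35,0,0,0,0],[0.13,0.02,0.35,0,0,0,0],[0.13,-0.015,0,0,-0.1,0,0],[0.13,-0.015,0,0,-0.1,0,0],[0.13,-0.015,0,0,-0.1,0,0]]]'

```text
clock: 16.25
eef_pos: [0.5391, 0.1502, 0.0539]
tool_rot: [0.053, 0.998, 0.001, -0.031]
ft_force: [-6.8, 0.6, 3.9]
grip_width: 0.0098
```

```bash
python3 f.py;python3 st.py
python3 - <<'E'
from workcell import bot
import cv2,numpy as np
p,d=bot.camera("side");i=bot.camera_info("side")
np.savez("side.npz",d=d,p=p,v=i['vfov'],cx=i['cx'],cy=i['cy'],T=i['cam_to_world'])
cv2.imwrite("pics/side4.png",cv2.resize(p[200:280,215:305][:,:,::-1],None,fx=7,fy=7,interpolation=cv2.INTER_CUBIC))
E
```

```text
16.5 d_mm along/lat/z [10.14 -0.97  6.16] F along [-6.8 -6.9 -6.6 -7.1 -5.3 -6.4] mean [-6.5   0.34  2.86] w 0.0094
16.5 [0.5391 0.1502 0.054 ] jaw deg 83.8908706448925 z [-0.0619  0.0052 -0.9981] F [-6.33  0.7   1.79] w 0.0094 q [ 0.26  0.51 -0.01  1.1   0.02  0.37]
```

View pics/side4.png

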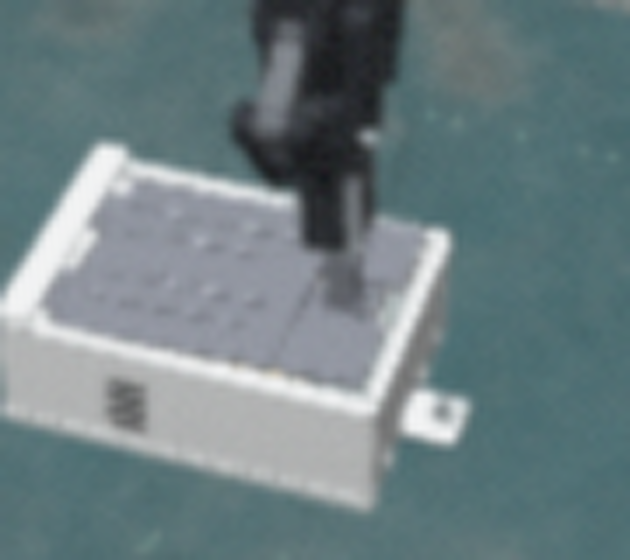

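Call:
move_arm --series '[[[0.06,0.02,0.35,0.1,0.7,0,0],[0.06,0.02,0.35,0.1,0.7,0,0],[0.06,0.01,0.35,0.1,0.7,0,0],[0.06,0,0,0,0,0,0],[0.06,0,0,0,0,0,0]]]'

```text
clock: 17.05
eef_pos: [0.539, 0.1504, 0.0628]
tool_rot: [0.053, 0.997, 0.002, -0.054]
ft_force: [-4.5, 0.2, 1.1]
grip_width: 0.0092
```

```bash
python3 f.py;python3 st.py
cat > pic.py <<'E'
from workcell import bot
import cv2,numpy as np,sys
p,d=bot.camera("side");i=bot.camera_info("side")
np.savez("side.npz",d=d,p=p,v=i['vfov'],cx=i['cx'],cy=i['cy'],T=i['cam_to_world'])
cv2.imwrite(sys.argv[1],cv2.resize(p[190:280,205:305][:,:,::-1],None,fx=7,fy=6,interpolation=cv2.INTER_CUBIC))
E
python3 pic.py pics/side5.png
```

```text
17.3 d_mm along/lat/z [10.02 -0.86 15.02] F along [-4.5 -4.4 -4.8 -5.3 -4.9 -6.3] mean [-5.03 -0.38  0.67] w 0.0094
17.3 [0.5389 0.1504 0.0629] jaw deg 83.91199453395635 z [-0.1069  0.0098 -0.9942] F [-6.35 -0.35  1.04] w 0.0094 q [0.25 0.54 0.05 1.18 0.04 0.36]
```

View pics/side5.png

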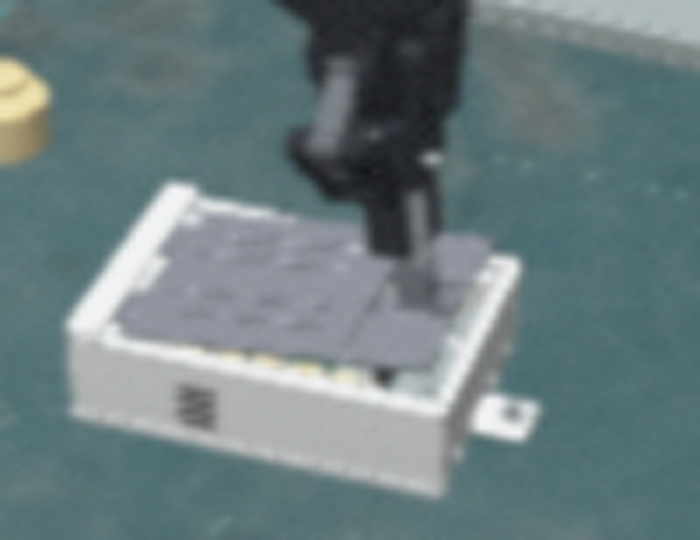

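Call:
move_arm --series '[[[0.06,0.01,0.35,0.15,1.4,0,0],[0.06,0.01,0.35,0.15,1.4,0,0],[0.06,0,0.35,0.15,1.4,0,0],[0.04,0,0,0,0,0,0],[0.04,0,0,0,0,0,0]]]'

```text
clock: 17.85
eef_pos: [0.541, 0.1502, 0.0729]
tool_rot: [0.053, 0.994, 0.004, -0.091]
ft_force: [-4.9, 0.2, 0.1]
grip_width: 0.0093
```

```bash
python3 f.py;python3 st.py
python3 pic.py pics/side6.png
```

```text
18.1 d_mm along/lat/z [11.9  -0.81 25.28] F along [-4.9 -3.3 -4.5 -4.9 -3.7 -4.4] mean [-4.28 -0.51  0.09] w 0.0096
18.1 [0.5407 0.1502 0.0733] jaw deg 83.94310646173003 z [-0.1817  0.0166 -0.9832] F [-4.45 -0.19 -0.06] w 0.0096 q [0.24 0.59 0.16 1.31 0.06 0.34]
```

View pics/side6.png

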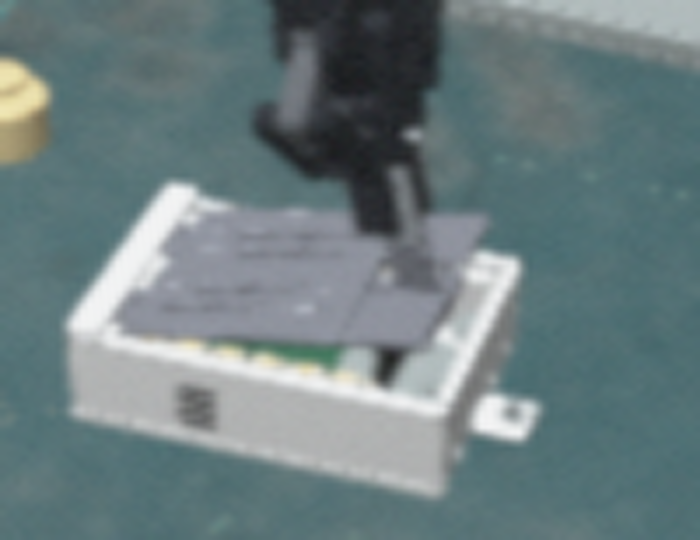

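Call:
move_arm --series '[[[-0.4,0.05,0.1,0,0,0,0],[-0.4,0.05,0.1,0,0,0,0],[-0.4,0.05,0.05,0,0,0,0],[0,0,0,0,0,0,0],[0,0,0,0,0,0,0]]]'

```text
clock: 18.65
eef_pos: [0.5321, 0.1519, 0.0764]
tool_rot: [0.053, 0.995, 0.004, -0.087]
ft_force: [-1.1, 0.3, -1.9]
grip_width: 0.0094
```

```bash
python3 f.py;python3 st.py
python3 pic.py pics/side7.png
```

```text
18.9 d_mm along/lat/z [ 2.94 -0.21 28.47] F along [-1.1 -0.3 -0.6 -1.3 -0.1 -1.1] mean [-0.77  0.04 -2.27] w 0.0095
18.9 [0.5319 0.1518 0.0761] jaw deg 83.94014819816648 z [-0.1727  0.0165 -0.9848] F [-1.1   0.44 -1.26] w 0.0095 q [0.24 0.57 0.13 1.29 0.06 0.35]
```

View pics/side7.png

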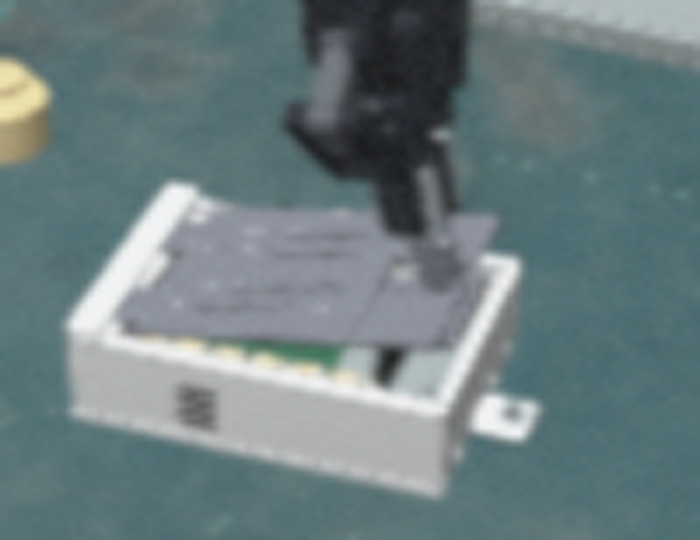

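Call:
move_arm --series '[[[-0.4,0.04,0.05,0,0,0,0],[-0.4,0.04,0.05,0,0,0,0],[-0.4,0.04,0.05,0,0,0,0],[0,0,0,0,0,0,0],[0,0,0,0,0,0,0]]]'

```text
clock: 19.45
eef_pos: [0.5205, 0.1533, 0.0786]
tool_rot: [0.053, 0.995, 0.004, -0.085]
ft_force: [-0.9, 1.3, -0.1]
grip_width: 0.0096
```

```bash
python3 f.py;python3 st.py
python3 pic.py pics/side8.png
```

```text
19.7 d_mm along/lat/z [-8.64 -0.2  30.67] F along [-1.  -0.2 -0.2  0.6  0.5  0.2] mean [-0.01  0.25 -0.82] w 0.0095
19.7 [0.5205 0.1532 0.0783] jaw deg 83.9300203870277 z [-0.1696  0.0167 -0.9854] F [ 0.29  1.04 -0.89] w 0.0095 q [0.25 0.54 0.09 1.28 0.06 0.35]
```

View pics/side8.png

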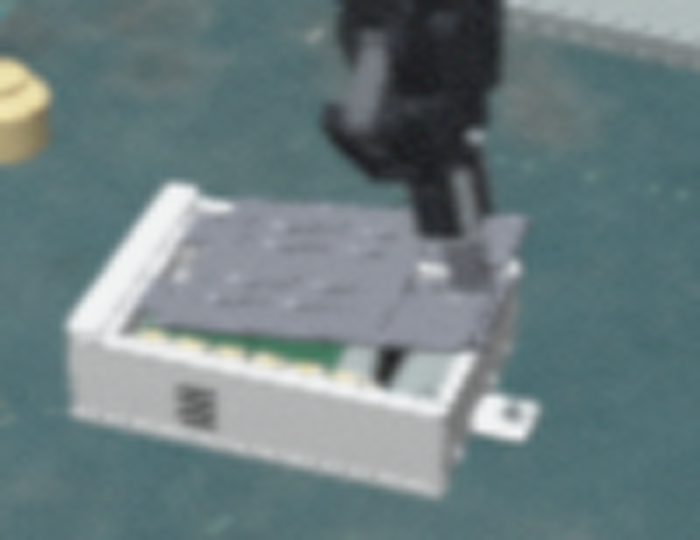

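Call:
move_arm --series '[[[-0.1,0.01,0.5,0,0,0,0],[0,0,0.8,0,0,0,0],[0,0,0.8,0,0,0,0],[0,0,1.0,0,0,0,0],[0,0,0,0,0,0,0]]]'

```text
clock: 20.25
eef_pos: [0.5198, 0.1533, 0.1124]
tool_rot: [0.053, 0.995, 0.004, -0.085]
ft_force: [-0.4, -0.1, -1.2]
grip_width: 0.0095
```

```bash
python3 f.py;python3 st.py
python3 pic.py pics/side9.png
```

```text
20.5 d_mm along/lat/z [-10.24  -0.58  63.12] F along [-0.4 -0.5 -0.3 -0.5 -0.8 -0. ] mean [-0.42  0.11 -1.39] w 0.0092
20.5 [0.5181 0.1528 0.1099] jaw deg 83.92279496985635 z [-0.1733  0.0157 -0.9847] F [-0.06 -0.12 -1.92] w 0.0092 q [0.25 0.52 0.13 1.35 0.06 0.35]
```

View pics/side9.png

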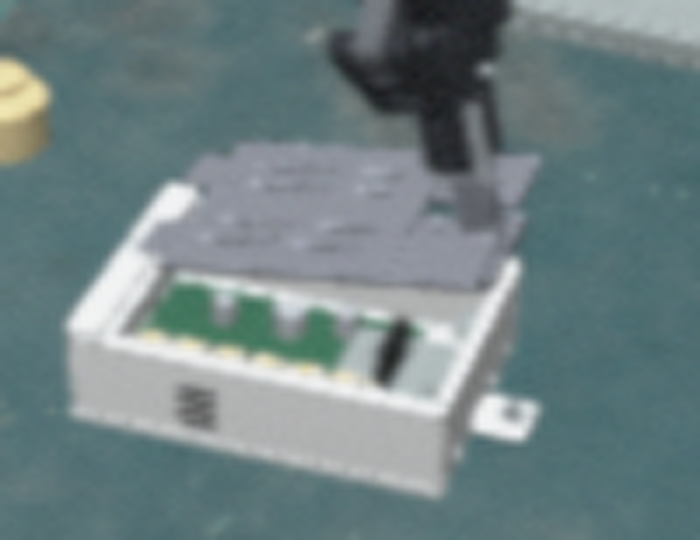

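Call:
move_arm --series '[[[0,0,2,0,0,0,0],[0,0,2,0,0,0,0],[-1,-3,0,0,0,-1,0],[-1,-3,0,0,0,-1,0],[-1,-4,0,0,0,-1,0]]]'

```text
clock: 21.05
eef_pos: [0.487, 0.0546, 0.148]
tool_rot: [0.075, 0.993, 0.005, -0.089]
ft_force: [1.3, -0.6, -1.7]
grip_width: 0.0093
```

Call:
move_arm --series '[[[-0.8,-4,0,0,0,-1,0],[-0.8,-4,0,0,0,-1,0],[-0.8,-4,0,0,0,-1,0],[-0.8,-4,0,0,0,0,0],[0,-3,0,0,0,0,0]]]'

```text
clock: 21.55
eef_pos: [0.4505, -0.1424, 0.1468]
tool_rot: [0.102, 0.991, 0.008, -0.09]
ft_force: [0.3, 0.4, -0.5]
grip_width: 0.0094
```

```bash
python3 st.py
```

```text
21.55 [ 0.4505 -0.1424  0.1468] jaw deg 78.29285921064412 z [-0.177   0.0334 -0.9836] F [ 0.31  0.38 -0.54] w 0.0094 q [-0.29  0.37  0.01  1.38 -0.02 -0.09]
```

Call:
move_arm --series '[[[0.3,-1.5,0,0,0,0,0],[0,0,0,0,0,0,0],[0,0,-1.5,0,0,0,0],[0,0,-1.5,0,0,0,0],[0,0,0,0,0,0,0]]]'

```text
clock: 22.05
eef_pos: [0.4538, -0.1589, 0.1153]
tool_rot: [0.104, 0.99, 0.009, -0.09]
ft_force: [-0.3, 0.2, -0.9]
grip_width: 0.009
```

```bash
python3 st.py
python3 - <<'E'
from workcell import bot
import cv2,numpy as np
for c in("side","top"):
    p,d=bot.camera(c);i=bot.camera_info(c)
    np.savez(c+".npz",d=d,p=p,v=i['vfov'],cx=i['cx'],cy=i['cy'],T=i['cam_to_world'])
    a=p[130:220,240:350] if c=="side" else p[170:310,270:400]
    cv2.imwrite(f"pics/{c}10.png",cv2.resize(a[:,:,::-1],None,fx=4,fy=4,interpolation=cv2.INTER_CUBIC))
    print(bot.find_in(c,"cover")[:1])
from h import *
P,ok,p=load("side")
m=ok&(abs(P[...,0]-.508)<.1)&(abs(P[...,1]+.179)<.07)&(P[...,2]>.045)&(P[...,2]<.1)
q=P[m];print(m.sum())
# plane RANSAC
best=0;rng=np.random.default_rng(0)
for _ in range(500):
    a=q[rng.choice(len(q),3,False)];n=np.cross(a[1]-a[0],a[2]-a[0])
    if np.linalg.norm(n)<1e-6: continue
    n/=np.linalg.norm(n);s=abs((q-a[0])@n)<.003
    if s.sum()>best:best=s.sum();B=s
q=q[B];c=q.mean(0);n=np.linalg.svd(q-c)[2][2];n*=np.sign(n[2]);print(best,c,n,np.arccos(n[2]))
r=cv2.minAreaRect((q[:,:2]*1000).astype(np.float32));print(r,q.min(0),q.max(0))
E
```

```text
22.05 [ 0.4538 -0.1589  0.1153] jaw deg 78.00119921084388 z [-0.1769  0.0364 -0.9835] F [-0.34  0.24 -0.92] w 0.009 q [-0.32  0.41 -0.02  1.32 -0.02 -0.11]
[{'at': [0.4973, -0.1599, 0.1034], 'confidence': 0.71}]
[{'at': [0.5274, -0.1483, 0.0999], 'confidence': 0.65}]
201
180 [ 0.53606422 -0.17227261  0.09563718] [ 0.19021521 -0.03016444  0.9812789 ] 0.19380302214258122
((536.3604125976562, -172.51683044433594), (88.64608001708984, 60.44072723388672), 89.91261291503906) [ 0.50609009 -0.21684781  0.08738891] [ 0.56660271 -0.12817397  0.09998702]
```

View pics/side10.png

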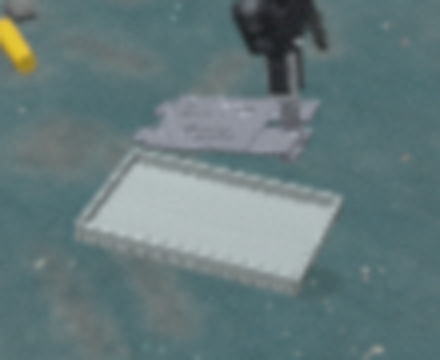

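View pics/top10.png

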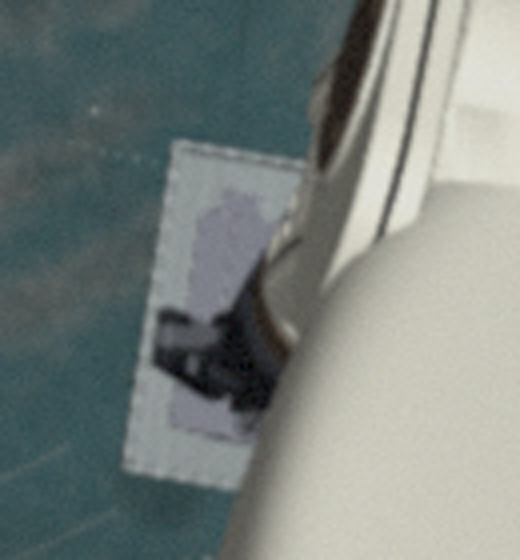

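Call:
move_arm --series '[[[0,-0.9,-1.5,-0.3,-1.5,0,0],[0,0,-1.5,-0.3,-1.4,0,0],[0,0,-1.5,0,0,0,0],[0,0,-1.0,0,0,0,0],[0,0,0,0,0,0,0]]]'

```text
clock: 22.75
eef_pos: [0.4595, -0.1685, 0.0656]
tool_rot: [0.103, 0.993, 0.004, -0.057]
ft_force: [0.5, 0.7, -0.9]
grip_width: 0.0096
```

```bash
python3 st.py
python3 - <<'E'
from workcell import bot
import cv2,numpy as np
c="side"
p,d=bot.camera(c);i=bot.camera_info(c)
np.savez(c+".npz",d=d,p=p,v=i['vfov'],cx=i['cx'],cy=i['cy'],T=i['cam_to_world'])
a=p[130:220,240:350]
cv2.imwrite(f"pics/{c}11.png",cv2.resize(a[:,:,::-1],None,fx=6,fy=6,interpolation=cv2.INTER_CUBIC))
E
```

```text
22.75 [ 0.4595 -0.1685  0.0656] jaw deg 78.1732794525817 z [-0.1119  0.0206 -0.9935] F [ 0.48  0.72 -0.86] w 0.0096 q [-0.34  0.42 -0.14  1.12 -0.02 -0.13]
```

View pics/side11.png

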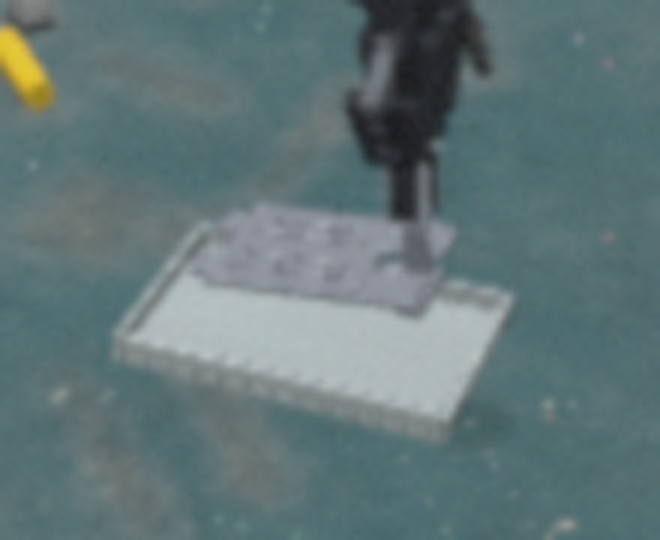

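Call:
move_arm --series '[[[-0.2,0,-0.8,0,0,0,0],[0,0,-0.7,0,0,0,0],[0,0,-0.5,0,0,0,0],[0,0,0,0,0,0,0],[0,0,0,0,0,0,0]]]'

```text
clock: 23.3
eef_pos: [0.4598, -0.1691, 0.0464]
tool_rot: [0.103, 0.993, 0.004, -0.055]
ft_force: [-0.4, 0.2, -1.6]
grip_width: 0.0096
```

```bash
python3 f.py; python3 st.py
```

```text
23.55 d_mm along/lat/z [ -31.26 -327.39   -1.25] F along [-0.5  0.3 -0.8  0.1 -0.3  0.3] mean [-0.13  0.23 -1.13] w 0.0096
23.55 [ 0.46   -0.1691  0.0467] jaw deg 78.19709759864307 z [-0.107   0.0189 -0.9941] F [ 0.41  0.66 -1.51] w 0.0096 q [-0.34  0.44 -0.17  1.07 -0.02 -0.13]
```

Still free; lower in small steps, feeling Fz.

Call:
move_arm --series '[[[0,0,-0.5,0,0,0,0],[0,0,-0.4,0,0,0,0],[0,0,-0.3,0,0,0,0],[0,0,0,0,0,0,0],[0,0,0,0,0,0,0]]]'

```text
clock: 24.05
eef_pos: [0.46, -0.1692, 0.0337]
tool_rot: [0.103, 0.993, 0.004, -0.054]
ft_force: [-0.0, 0.6, -0.5]
grip_width: 0.0097
```

```bash
python3 f.py; python3 st.py
```

```text
24.3 d_mm along/lat/z [ -31.   -327.46  -13.98] F along [-0.1 -0.4 -0.1  0.2  1.   0. ] mean [ 0.11 -0.17 -1.15] w 0.009
24.3 [ 0.4602 -0.1692  0.034 ] jaw deg 78.19307901964156 z [-0.1062  0.0186 -0.9942] F [-0.03 -0.58 -1.32] w 0.009 q [-0.34  0.45 -0.18  1.04 -0.02 -0.13]
```

Call:
move_arm --series '[[[0,0,-0.25,0,0,0,0],[0,0,-0.2,0,0,0,0],[0,0,0,0,0,0,0],[0,0,0,0,0,0,0],[0,0,0,0,0,0,0]]]'

```text
clock: 24.8
eef_pos: [0.4604, -0.1693, 0.0293]
tool_rot: [0.103, 0.993, 0.004, -0.054]
ft_force: [-0.8, 0.3, -1.3]
grip_width: 0.0094
```

```bash
python3 f.py; python3 st.py
```

```text
25.05 d_mm along/lat/z [ -30.65 -327.53  -18.5 ] F along [-0.8 -0.4 -0.2  0.2  0.3 -0.5] mean [-0.23  0.5  -0.92] w 0.0095
25.05 [ 0.4605 -0.1693  0.0293] jaw deg 78.1954995702458 z [-0.1056  0.0184 -0.9942] F [-0.34  1.52 -0.6 ] w 0.0095 q [-0.34  0.46 -0.19  1.03 -0.02 -0.13]
```

Call:
move_arm --series '[[[0,0,-0.15,0,0,0,0],[0,0,0,0,0,0,0],[0,0,-0.15,0,0,0,0],[0,0,0,0,0,0,0],[0,0,-0.05,0,0,0,0]]]'

```text
clock: 25.55
eef_pos: [0.4623, -0.17, 0.0278]
tool_rot: [0.103, 0.993, 0.003, -0.051]
ft_force: [-0.1, -0.6, 2.1]
grip_width: 0.0094
```

```bash
python3 f.py; python3 st.py
```

```text
25.8 d_mm along/lat/z [ -28.64 -328.03  -19.95] F along [-0.1  0.8 -0.7 -1.   0.1 -0.1] mean [-0.14 -0.55  3.06] w 0.0098
25.8 [ 0.4624 -0.1701  0.0278] jaw deg 78.19246695425642 z [-0.1014  0.0168 -0.9947] F [-0.15 -0.53  3.15] w 0.0098 q [-0.34  0.46 -0.19  1.02 -0.02 -0.13]
```

Call:
move_arm --series '[[[0,0,0,0.2,0.8,0,0],[0,0,0,0.2,0.7,0,0],[0,0,0,0,0,0,0],[0,0,0,0,0,0,0],[0,0,0,0,0,0,0]]]'

```text
clock: 26.3
eef_pos: [0.4628, -0.1702, 0.0278]
tool_rot: [0.103, 0.993, 0.005, -0.066]
ft_force: [0.3, -0.8, 2.9]
grip_width: 0.0095
```

```bash
python3 f.py; python3 st.py
```

```text
26.55 d_mm along/lat/z [ -28.18 -328.11  -19.97] F along [ 0.4 -0.2 -0.1  0.2  0.6  1. ] mean [ 0.3  -0.07  2.82] w 0.0092
26.55 [ 0.4628 -0.1702  0.0278] jaw deg 78.20037150312143 z [-0.1292  0.0242 -0.9913] F [0.97 0.03 2.41] w 0.0092 q [-0.34  0.48 -0.15  1.06 -0.02 -0.13]
```

Call:
move_arm --series '[[[0,0,0,0,0,0,0.14],[0,0,0,0,0,0,0.18],[0,0,0,0,0,0,0.3],[0,0,0,0,0,0,0.4],[0,0,0,0,0,0,0.4]]]'

```text
clock: 27.05
eef_pos: [0.4614, -0.1696, 0.0264]
tool_rot: [0.103, 0.992, 0.006, -0.067]
ft_force: [0.0, -0.3, 0.4]
grip_width: 0.0344
```

```bash
python3 f.py; python3 st.py
python3 - <<'E'
from workcell import bot
import cv2
p,d=bot.camera("side")
cv2.imwrite(f"pics/side12.png",cv2.resize(p[130:220,240:350][:,:,::-1],None,fx=6,fy=6,interpolation=cv2.INTER_CUBIC))
E
```

```text
27.3 d_mm along/lat/z [ -29.56 -327.76  -21.3 ] F along [ 0.1 -0.1 -0.   0.1 -0.2  1.6] mean [0.23 0.07 0.2 ] w 0.0339
27.3 [ 0.4616 -0.1697  0.0266] jaw deg 78.20028837171061 z [-0.1315  0.0252 -0.991 ] F [1.74 0.85 0.81] w 0.0339 q [-0.34  0.48 -0.16  1.06 -0.02 -0.13]
```

View pics/side12.png

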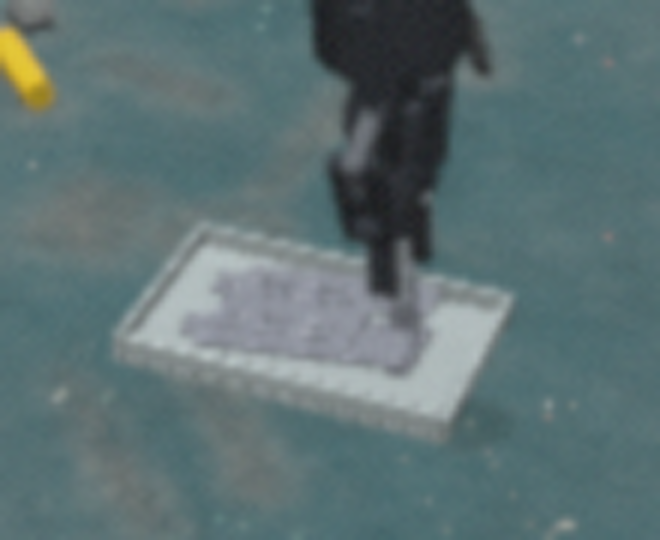

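Call:
move_arm --series '[[[0.1,0,1,0,0,0,0.45],[0.15,0,1.5,0,0,0,0.45],[0.2,0,2,0,0,0,0.45],[0,0,3,0,0,0,0.45],[0,0,4,0,0,0,0.45]]]'

```text
clock: 27.85
eef_pos: [0.4617, -0.168, 0.1423]
tool_rot: [0.103, 0.992, 0.007, -0.073]
ft_force: [0.7, -1.0, -0.7]
grip_width: 0.0383
```

Call:
move_arm --series '[[[-3,3,3,0,0,0,0.45],[-3,4,0,0,0,0,0.45],[-3,4,0,0,0,0,0.45],[0,4,0,0,0,0,0.45],[0,0,0,0,0,0,0.45]]]'

```text
clock: 28.35
eef_pos: [0.3762, -0.0181, 0.1817]
tool_rot: [0.105, 0.993, 0.006, -0.062]
ft_force: [0.6, -0.1, -0.1]
grip_width: 0.0385
```

```bash
python3 st.py
python3 - <<'E'
from workcell import bot
import cv2,numpy as np
for c in("side","top"):
    p,d=bot.camera(c);i=bot.camera_info(c)
    np.savez(c+".npz",d=d,p=p,v=i['vfov'],cx=i['cx'],cy=i['cy'],T=i['cam_to_world'])
    cv2.imwrite(f"pics/{c}13.png",p[:,:,::-1])
    for n in("cover","weight_0","label_stamp","count_timer"): print(c,n,[(np.round(x['at'],3).tolist(),round(x['confidence'],2)) for x in bot.find_in(c,n)[:2]])
from h import *
for c in("side","top"):
    P,ok,p=load(c)
    m=ok&(abs(P[...,0]-.508)<.09)&(abs(P[...,1]+.179)<.055)&(P[...,2]>.0)&(P[...,2]<.06)
    g=p.astype(int); m&=(g[...,2]-g[...,1]>3)
    q=P[m];r=cv2.minAreaRect((q[:,:2]*1000).astype(np.float32));print(c,m.sum(),q.mean(0),r)
    A=np.c_[q[:,:2],np.ones(len(q))];s=np.ones(len(q),bool)
    for _ in range(5):
        k=np.linalg.lstsq(A[s],q[s,2],rcond=None)[0];s=abs(A@k-q[:,2])<.005
    print("tilt",np.arctan(np.hypot(*k[:2])),k[:2],s.sum())
E
```

```text
28.35 [ 0.3762 -0.0181  0.1817] jaw deg 77.97320676684419 z [-0.1222  0.0258 -0.9922] F [ 0.55 -0.08 -0.11] w 0.0385 q [-0.06  0.12 -0.23  1.35  0.02  0.15]
side cover [([0.504, -0.169, 0.02], 0.71)]
side weight_0 [([0.73, 0.025, 0.026], 0.46), ([0.508, -0.154, 0.0], 0.39)]
side label_stamp [([0.712, 0.218, 0.018], 0.64)]
side count_timer [([0.739, -0.175, 0.016], 0.72)]
top cover [([0.515, -0.185, 0.014], 0.58)]
top weight_0 [([0.726, 0.013, 0.026], 0.51), ([0.465, -0.17, 0.029], 0.2)]
top label_stamp [([0.727, 0.016, 0.024], 0.69), ([0.708, 0.207, 0.018], 0.49)]
top count_timer [([0.737, -0.188, 0.019], 0.9)]
side 565 [ 0.50604679 -0.17479327  0.01932563] ((498.8815002441406, -180.2677764892578), (102.85427856445312, 156.5296630859375), 89.21729278564453)
tilt 0.14523171842352256 [-0.1441913   0.02452127] 491
top 1848 [ 0.51138609 -0.18462073  0.01629766] ((514.4154663085938, -182.01858520507812), (168.80877685546875, 102.7499771118164), 5.2763752937316895)
tilt 0.14735340982548298 [-0.1451104   0.03121243] 1689
```

View pics/side13.png

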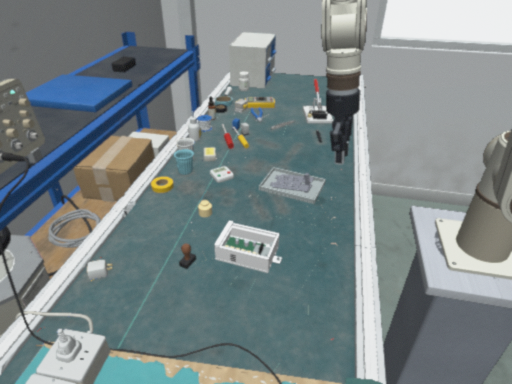

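View pics/top13.png

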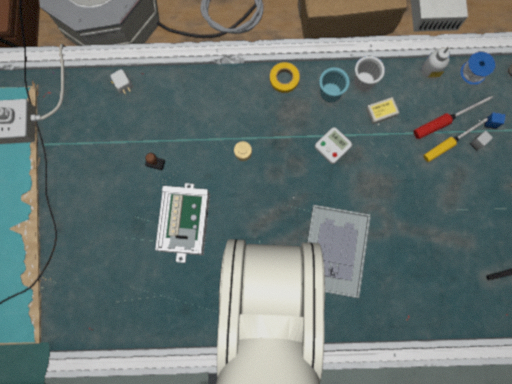

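The cover lies in the tray (side picture near (293,181), top near (337,248)), fin up and tilted about 0.146 rad. The arm is clear, and the weight, stamp and timer are where they were. I'm handing it in.

```bash
python3 -c "
from workcell import bot
print(bot.job_done())"
```

```text
the job is handed in; nothing more can be done
None
```

The cover is off the white unit and lies in the metal tray, fin side up and released. The job was handed in at about 29 s of the 61 s allowed; no verdict was reported.

**Removal:** I gripped the fin and pressed the tab. After about 7.5 mm of tool travel the force climbed steeply above the spring's own 5 N, to a highest reading of 10 N, so I took that as the soft stop. I kept it pressed while tilting the tab end up to about 0.2 rad, drew the lugs out from under the hood and lifted the cover clear. Between rows the force was only sampled, so a brief higher peak could have gone unseen.

**Placing:** I lowered the cover until I felt about 3 N of contact with the tray floor, matched its resting tilt and opened the fingers.

**Last checks:**
- **Cover:** it lies at a tilt of about 0.145 rad (0.27 allowed). Its centre is roughly 5–10 mm from the tray's centre (35 mm allowed).
- **Robot:** the arm and gripper are well clear of everything.
- **Bystanders:** the weight, stamp and timer are within a few mm of where they started. In the top view the network's best match for the stamp (0.69) was really the weight. Its second match (0.49) and the side view both put the stamp at its original place, and the pictures agree.
- **Lifting:** the tool turned more than I commanded early in the lift. The force stayed around 7–8 N throughout.

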